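# Square the food container into the corner of the bench fence

### The arm

A 7-joint arm with a two-finger parallel gripper is mounted at the origin on the work surface. World frame = base frame: x ahead of the robot, y to its left, z up, the work surface at z = 0. Lengths are in m, angles in rad, forces in N, time in s.
With the tool pointing down it reaches from about 0.425 to 0.975 m from the base axis. Payload 16.7 kg.
Tool frame: the origin (TCP) lies midway between the tips of the shut fingers; the grasp point (between the pads) lies 19 mm behind it (pinch_z is the distance from the TCP to the grasp point, in m); z points along the fingers, x is the direction in which the jaws open and shut, and the axes are right-handed (so a half turn about z gives the same grasp; the last joint's range is limited). The gripper opens to 85 mm and grips with 20 to 120 N. Pads are 22 mm wide; open, the fingers measure 114 mm over their backs; the gripper's body (76 mm by 85 mm) begins 54 mm behind the grasp point. The pads swing forward as they close: fully open they stand 13 mm farther back than shut.
Start: joints at [-1.381, 0.426, 0.074, 1.606, -0.034, 1.111, -0.067], TCP at [0.224, 0.637, 0.195] pointing down, gripper open.
Joint ranges: [-2.85, 2.85], [-0.5, 2.14], [-1.23, 1.37], [0.21, 2.46], [-1.02, 4.16], [0.16, 2.05], [-2.73, 2.73]. Speed limits (rad/s): [1.89, 1.89, 2.39, 2.39, 3.01, 3.01, 3.01].

### API

Orientations are given as a unit quaternion [w, x, y, z].
In Python, from station import * gives the robot as it stands. The module is installed in compiled form; this text tells all that it offers.
- The arm moves only by the tool step_arm, never from a script. Its argument "steps" is a list of rows, each a list of 3 entries, a list of its own where there are three numbers: the turn, a rotation vector about the world's x, y, z in degrees, then the shift along the world's x, y, z in mm, then the finger opening in mm, from 0 to 85.4. In form: [[[wx, wy, wz], [x, y, z], fingers], ...]. A call has 1 to 12 rows; each row is the pose to reach, as a shift and turn from the pose measured when the call began; what a row does not reach only later rows make up. A row lasts 1/10 s, in which the tool goes at most 50 mm and 8.59 degrees, less where a joint would pass 70% of its speed; a pose out of reach is approached as far as the arm can. A call with a gripper value outside its range is refused whole. The fingers move at their own pace and stop on an object; the grip force is fixed at half the most. Time passes only in rows, so rows that repeat a pose let the fingers close. It gives the time, the measured TCP pose, the force and the opening at its end, in the units of the state.
- state(): the state, without advancing time (a new reading comes with each control period).
- capture(name): name is "scene" or "top"; returns a dict with "color" (400x640x3 uint8, red, green, blue), "K" (3x3 intrinsics, pixels), "camera_from_world" (4x4, takes a point from world to camera coordinates). Camera axes: x right, y down, z forward; pixel columns grow to the right and rows downward; lengths in m; the calibration is good to about 2 mm. A picture is of the moment at which its call begins. There is no depth.
- job_done(): hands the job in, once; it reports no verdict.
The state is a dict: "time_s": time; "joint_positions": joint angles; "qvel": joint speeds; "joint_torque": joint torques, N m; "ee_pos": TCP position; "tool_rot": TCP orientation; "wrist_force": force on the tool from outside, world axes, zero at the start; "moment": the same for the moment, N m; "opening": finger opening in m.
Only numpy, scipy, OpenCV 4.12 (cv2) and the standard library are available. Lean on these libraries where they do the work, as an engineer would, in place of code of your own. Each camera call takes 0.05 s, during which the arm holds its last target. There are 200 camera calls.

### The job

Push the lidded food container along the bench, without lifting it, until its long side lies flat against the fence and its end is against the stop block, snug in the corner on the same side of the block as the middle of the fence. Push it with the fingertips or the outside of the fingers only, leave the jar, the pepper mill and the ramekin where they stand, and finish with the hand clear of everything.

Things in the scene. Friction and masses are not known exactly. Their poses are not given: they have to be found in the camera images.
- container: Loose closed food box with straight sides, off-white with a flat dark-grey lid fixed on it that has a white middle panel: 110 mm (its x) by 160 mm (its y) by 47 mm high, about 0.6 kg, too wide to grip. Origin: centre of its underside. It starts askew (up to about 20 degrees) on the open bench between the robot and the fence, roughly in front of the fence's middle, with one long side towards the fence.
- fence: Dark steel bar fixed on the bench: 540 mm long (its y), 20 mm thick (its x), 30 mm high, with a 3 mm flange on its far side. Origin: centre of the bar's underside. Its x axis points away from the robot, so its working face, towards the robot, is at x = -10 mm in its frame. It may stand up to about 7 degrees askew to the robot.
- stop: Dark steel block fixed to the bench against the working face of the fence, near one end of it, left or right: 70 mm (its x, out from the fence) by 30 mm (its y, along the fence) by 40 mm high. Origin: centre of its underside, axes parallel to the fence's. The face towards the middle of the fence, 15 mm from its origin, is the one the container's end must meet.
- jar: Loose spice jar with red cap, 50 mm in diameter, 85 mm high, standing 10 mm clear of the fence face near the end that has no stop block. Origin: centre of its underside. Leave it alone.
- mill: Loose dark wooden pepper mill, 56 mm in diameter, 150 mm high, on the robot's right. Origin: centre of its underside. Leave it alone.
- ramekin: Loose white ceramic ramekin, 84 mm in diameter, 45 mm high, on the robot's left. Origin: centre of its underside. Leave it alone.
Not all that is in view belongs to the job. Of the things that look like the container, the larger one is meant. Of the things that look like the stop, the smaller one is meant.

How it is judged:
At the end, for the whole second after the job is handed in: The container stands flat and at rest on the bench, its long side within 4 mm of the fence and parallel to it within 0.03 rad, its end within 4 mm of the stop block's inner face (x of container in the frame of fence between -0.069 and -0.062 m and angle between the y axis of container and the y axis of fence, either way round below 0.03 rad and ((y of stop in the frame of fence above 0 m and y of container in the frame of stop between -0.099 and -0.092 m) or (y of stop in the frame of fence below 0 m and y of container in the frame of stop between 0.092 and 0.099 m)) and height (world z) of container below 0.004 m and angle between container's own z axis and vertical below 0.03 rad and linear speed of container below 0.01 m/s); the robot touches nothing.
It fails at once if the container is lifted or carried (more than 8 mm off the bench) or tipped by more than 0.15 rad (height (world z) of container above 0.008 m or angle between container's own z axis and vertical above 0.15 rad).
It fails at once if the jar, the pepper mill or the ramekin is moved by more than 15 mm (distance of any of jar, mill, ramekin from where it was at the start of the episode above 0.015 m).
It also fails if it takes over 48 s, if anything falls off the work surface, if the arm or the gripper's body presses on something with over 40 N, if the wrist force passes 120 N, or if a joint passes its speed limit or range.

## Working session

There is one attempt and no reset: what is moved stays moved. The work goes in short steps, Python scripts to look and compute and a tool call to move; the robot and the scene stay as the last step left them, time stands still between calls to the robot, and variables do not carry over. Pictures are saved under pics/ and viewed, about 8 in all and at most 12, crops included, and the job is handed in when it is done.

Besides the shell and the picture viewer there is one more tool, called in YAML: its name, and indented under it one key for each argument. step_arm: Moves the arm, as the interface text tells. Its arguments: {"type":"object","properties":{"steps":{"type":"array"}},"required":["steps"]}

```bash
mkdir -p pics; cat > h.py <<'E'
from station import *
import numpy as np, cv2
def ray(c,uv,z):
    T=c["camera_from_world"];R=T[:3,:3];t=T[:3,3];o=-R.T@t
    d=R.T@np.linalg.inv(c["K"])@np.array([uv[0],uv[1],1.0]);return o+d*(z-o[2])/d[2]
def proj(c,p):
    q=c["K"]@(c["camera_from_world"]@np.array([*p,1.0]))[:3];return q[:2]/q[2]
def save(n,im): cv2.imwrite("pics/"+n,cv2.cvtColor(im,cv2.COLOR_RGB2BGR))
E
python3 - <<'E'
from h import *
for n in("scene","top"):
    c=capture(n);save(n+"0.png",c["color"]);T=c["camera_from_world"];print(n,-T[:3,:3].T@T[:3,3],c["K"][0,0])
    for p in [(0.4,0,0),(.8,.3,0),(.8,-.3,0)]: print(p,proj(c,p))
s=state();print(s)
E
```

```text
scene [1.04128568 0.24036698 0.8623266 ] 401.4118394752893
(0.4, 0, 0) [353.40252217 165.31627865]
(0.8, 0.3, 0) [398.93224756 356.42982552]
(0.8, -0.3, 0) [170.09562966 231.26024371]
top [ 0.37736884 -0.01876904  0.94260665] 394.6460353811705
(0.4, 0, 0) [316.47972663 261.0706253 ]
(0.8, 0.3, 0) [199.09089119 101.48071111]
(0.8, -0.3, 0) [435.43577676 101.9834173 ]
{'time_s': 0.1, 'joint_positions': array([-1.38146719,  0.42668658,  0.07384652,  1.60655232, -0.03414486,
        1.11082634, -0.0671046 ]), 'qvel': array([ 0.00111598, -0.00329312,  0.00100713, -0.0019427 , -0.00130166,
       -0.00108647,  0.00151687]), 'joint_torque': array([ 9.26514884e-03, -9.51523590e+01,  3.77227440e+00, -4.64404392e+01,
        1.98033935e-02,  6.45823544e-03,  4.00843510e-05]), 'ee_pos': array([0.22422638, 0.63621348, 0.19386492]), 'tool_rot': array([ 3.68375163e-04,  8.16220010e-01,  5.77740883e-01, -4.82480766e-04]), 'wrist_force': array([-0.02860353, -0.06970941, -0.61690598]), 'moment': array([ 0.00854984,  0.03817622, -0.03389152]), 'opening': 0.08531490540591809}
```

View pics/scene0.png

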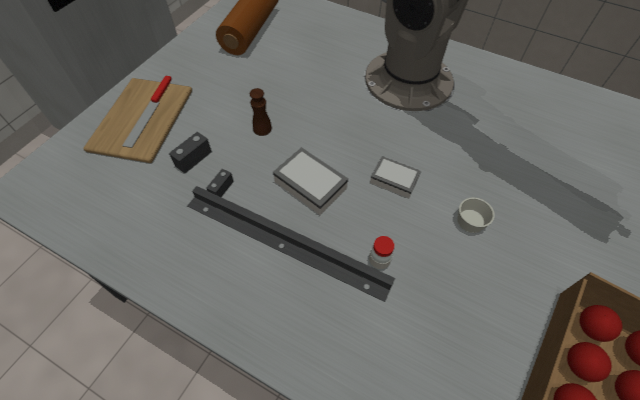

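View pics/top0.png

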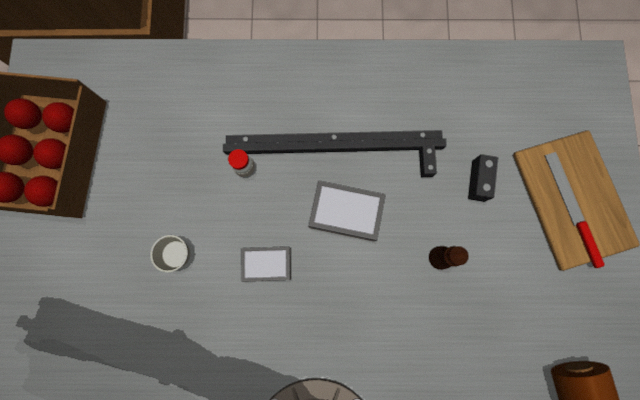

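Scene (top view):
- Container candidates: the large box at (347,210) and the small one at (266,264). I choose the larger.
- Stop candidates: the small block at (429,160) touching the fence, and the larger loose-looking one at (483,178). I choose the smaller.
- Other objects: fence along row ~140, jar (238,160), mill (445,257), ramekin (170,253).

```bash
cat >> h.py <<'E'
def container(c,show=False):
    "lid panel -> centre, yaw of long axis (deg from world +y)"
    im=c["color"].astype(int);m=((im.min(2)>150)).astype(np.uint8)
    p=proj(c,(.5,-.06,.047))
    cs=[k for k in cv2.findContours(m,cv2.RETR_EXTERNAL,cv2.CHAIN_APPROX_NONE)[0] if cv2.contourArea(k)>800]
    out=[]
    for k in cs:
        w=np.array([ray(c,q[0],.047)[:2] for q in k],np.float32)
        (x,y),(a,b),th=cv2.minAreaRect(w*1000)
        if a<b:a,b,th=b,a,th-90
        out.append((round(x,1),round(y,1),round(a,1),round(b,1),round((th-90+90)%180-90,2)))
    return out
E
python3 - <<'E'
from h import *
c=capture("top");im=c["color"]
print(container(c)); print(container(capture("scene")))
save("crop.png",cv2.resize(im[110:270,210:480],None,fx=2.9,fy=2.9,interpolation=cv2.INTER_CUBIC))
g=cv2.cvtColor(im,cv2.COLOR_RGB2GRAY)
print(g[125:185:1,300]);print(g[165,410:450]);print(g[195:230,335][::3],im[210,347])
# lower fence edge per column
m=(g<75).astype(np.uint8)
for k in cv2.findContours(m,cv2.RETR_EXTERNAL,cv2.CHAIN_APPROX_NONE)[0]:
    if cv2.contourArea(k)>150: print(cv2.boundingRect(k),cv2.contourArea(k))
E
```

```text
[(393.5, 114.2, 90.1, 57.2, 1.96), (516.2, -70.0, 135.5, 85.4, -11.7)]
[(514.9, -70.6, 131.9, 82.0, -11.66)]
[131 132 135 133 131 132 131 132 102  66  59  58  57  55  61  56  46  52
  59  62  52  55  56  58  36  21  20  35 102 125 133 136 136 132 131 130
 132 136 136 137 134 136 136 134 136 135 133 131 130 134 138 134 131 134
 135 135 131 133 134 132]
[137 136 135 137 138 134 133 133 135 103  30  18  15  28  50  58  54  57
  86 123 123 119  86  63  55  64  99 135 133 134 133 132 132 132 132 135
 135 134 136 134]
[187 187 185 186 189 187 189 185 186 187 186  99] [186 184 190]
(269, 378, 93, 22) 534.5
(543, 360, 76, 40) 2356.5
(24, 339, 56, 18) 254.5
(429, 246, 39, 24) 692.5
(576, 221, 28, 47) 487.5
(468, 155, 30, 47) 1042.0
(513, 153, 49, 117) 265.5
(223, 131, 223, 47) 4519.0
(0, 74, 107, 144) 10791.5
(0, 0, 189, 65) 2068.0
(0, 0, 149, 31) 4239.5
```

View pics/crop.png

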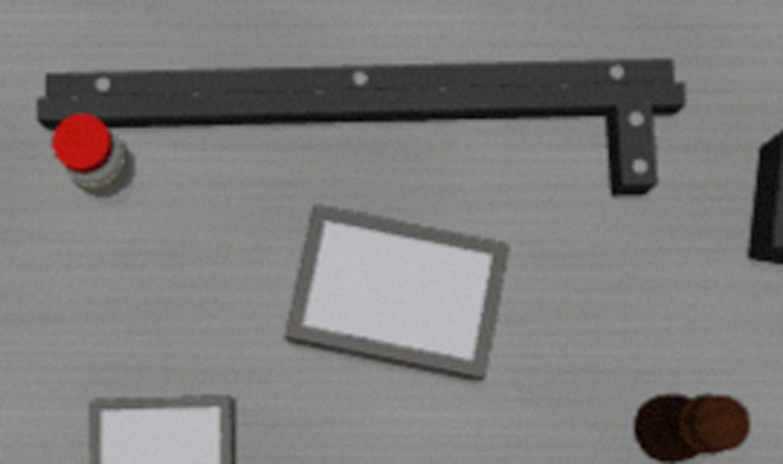

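```bash
cat > fix.py <<'E'
from h import *
def edge(v,t,up):  # first subpixel crossing
    for i in range(len(v)-1):
        if (v[i]<t<=v[i+1]) if up else (v[i]>=t>v[i+1]): return i+(t-v[i])/(v[i+1]-v[i])
def fixtures():
    c=capture("top");g=cv2.cvtColor(c["color"],cv2.COLOR_RGB2GRAY).astype(float)
    B=[];T=[]
    for u in range(262,412,3):
        a=edge(g[145:162,u],78,True);b=edge(g[144:156,u],39,False)
        if a: B.append(ray(c,(u,145+a),0)[:2])
        if b: T.append(ray(c,(u,144+b),.03)[:2])
    S=[];U=[]
    for v in range(157,174):
        a=edge(g[v,412:432],75,False);b=edge(g[v,419:430],36,True)
        if a: S.append(ray(c,(412+a,v),0)[:2])
        if b: U.append(ray(c,(419+b,v),.04)[:2])
    def fx(P): # x = k*y + b robust
        P=np.array(P);l=cv2.fitLine(P.astype(np.float32),cv2.DIST_HUBER,0,1e-4,1e-4).ravel();return l
    for n,P in(("fence base",B),("fence top",T),("stop base",S),("stop top",U)):
        l=fx(P);d=l[:2]*(np.sign(l[1]) if abs(l[1])>.5 else np.sign(l[0]))
        print(n,len(P),np.round(l[2:]*1000,1),"dir deg",np.round(np.degrees(np.arctan2(d[1],d[0])),2))
fixtures()
E
python3 - <<'E'
from fix import *
c=capture("top")
for n,uv,z in(("jar",(238,160),.085),("mill",(456,256),.15),("ram",(170,253),.045)): print(n,ray(c,uv,z))
E
```

```text
fence base 50 [668.4 -45.8] dir deg 91.56
fence top 50 [668. -45.] dir deg 91.55
stop base 17 [ 632.7 -252.7] dir deg 0.97
stop top 17 [ 626.  -252.2] dir deg 1.71
jar [0.62229566 0.17586447 0.085     ]
mill [ 0.40680749 -0.28078161  0.15      ]
ram [0.41641603 0.32957279 0.045     ]
```

step_arm:
  steps:
    - [[0, 0, 8], [25, -43, 0], 85]
    - [[0, 0, 16], [50, -86, 0], 85]
    - [[0, 0, 21], [75, -129, 0], 85]
    - [[0, 0, 21], [100, -172, 0], 85]
    - [[0, 0, 21], [125, -215, 0], 85]
    - [[0, 0, 21], [150, -258, 0], 85]
    - [[0, 0, 21], [175, -301, 0], 85]
    - [[0, 0, 21], [200, -344, 0], 85]
    - [[0, 0, 21], [225, -387, 0], 85]
    - [[0, 0, 21], [250, -430, 0], 85]
    - [[0, 0, 21], [276, -486, 0], 85]
    - [[0, 0, 21], [276, -486, 0], 85]

```text
time_s: 1.5
ee_pos: [0.5022, 0.1449, 0.1946]
tool_rot: [0.001, 0.7, 0.715, -0.0]
wrist_force: [-0.2, 1.1, -0.1]
opening: 0.0853
```

step_arm:
  steps:
    - [[0, 0, 0.4], [-15, -45, 0], 85]
    - [[0, 0, 0.4], [-30, -90, 0], 85]
    - [[0, 0, 0.4], [-45, -135, 0], 85]
    - [[0, 0, 0.4], [-60, -180, 0], 85]
    - [[0, 0, 0.4], [-76, -223, 0], 85]
    - [[0, 0, 0.4], [-76, -223, -40], 85]
    - [[0, 0, 0.4], [-76, -223, -80], 85]
    - [[0, 0, 0.4], [-76, -223, -110], 85]
    - [[0, 0, 0.4], [-76, -223, -110], 85]
    - [[0, 0, 0.4], [-76, -223, -110], 85]

```text
time_s: 2.5
ee_pos: [0.4262, -0.0782, 0.0851]
tool_rot: [0.001, 0.697, 0.717, -0.001]
wrist_force: [0.1, 0.7, -0.7]
opening: 0.0848
```

```bash
python3 - <<'E'
from h import *
print(state()["joint_positions"]); c=capture("scene"); save("s1.png",cv2.resize(c["color"][80:300,170:450],None,fx=2.7,fy=2.7))
E
```

```text
[-0.38397808  0.18869092  0.4632331   2.253715   -0.12434925  0.72223849
  1.76454937]
```

View pics/s1.png

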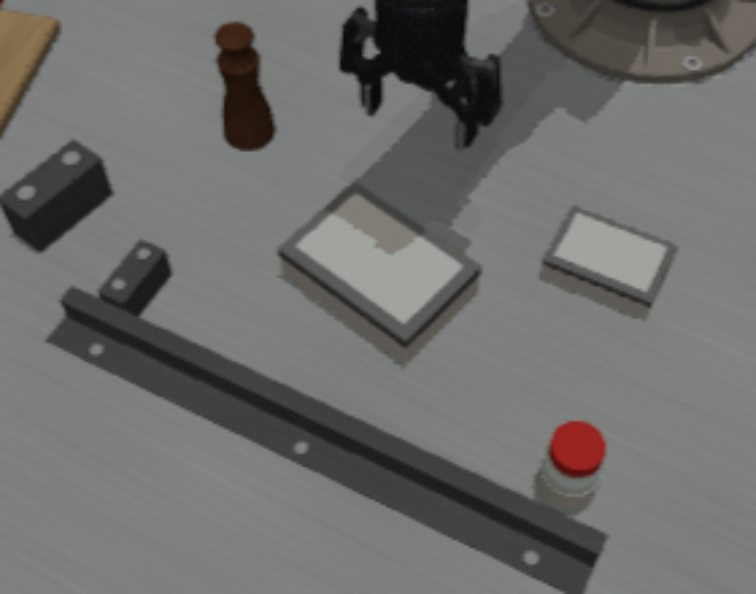

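The picture shows the open gripper at crop (420,80), behind the container and clear of it. I'll lower it and start a two-finger push.

step_arm:
  steps:
    - [[0, 0, 0], [0, 0, -35], 85]
    - [[0, 0, 0], [0, 0, -65], 85]
    - [[0, 0, 0], [0, 0, -76], 85]
    - [[0, 0, 0], [0, 0, -76], 85]
    - [[0, 0, 0], [8, 0, -76], 85]
    - [[0, 0, 0], [16, 0, -76], 85]
    - [[0, 0, 0], [24, 0, -76], 85]
    - [[0, 0, 0], [32, 0, -76], 85]
    - [[0, 0, 0], [39, 0, -76], 85]
    - [[0, 0, 0], [46, 0, -76], 85]
    - [[0, 0, 0], [53, 0, -76], 85]
    - [[0, 0, 0], [60, 0, -76], 85]

```text
time_s: 3.75
ee_pos: [0.4874, -0.0781, 0.0097]
tool_rot: [0.001, 0.697, 0.717, 0.0]
wrist_force: [0.0, 0.3, 0.3]
opening: 0.0848
```

```bash
python3 - <<'E'
from h import *
print(container(capture("scene")),container(capture("top")),state()["ee_pos"])
E
```

```text
[] [(393.0, 114.2, 90.1, 59.3, 1.93), (567.5, 59.0, 1226.2, 709.3, 1.02), (970.4, -408.6, 156.9, 44.0, 0.15), (971.0, -80.4, 157.5, 46.7, 0.15), (970.5, 83.5, 155.6, 46.7, 0.15), (971.4, 245.2, 151.9, 51.3, -1.22)] [ 0.48787564 -0.07808326  0.00976247]
```

```bash
python3 - <<'E'
from h import *
a=capture("top");print(a["color"][300,500],a["color"][210,347])
save("s2.png",np.hstack([cv2.resize(a["color"][100:300,200:480],None,fx=1.4,fy=1.4),cv2.resize(capture("scene")["color"][80:280,170:450],None,fx=1.4,fy=1.4)]))
E
```

```text
[150 152 151] [83 77 67]
```

View pics/s2.png

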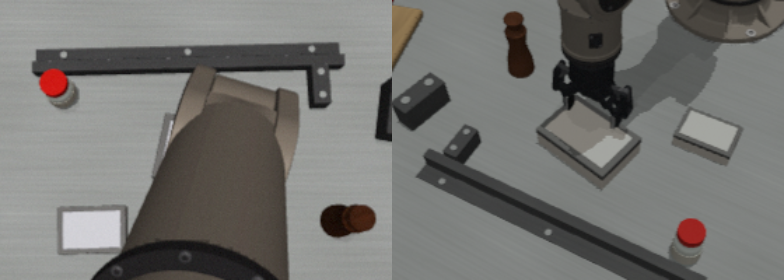

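The top view is blocked by the arm. The scene view shows both fingers flush on the near long side, so I continue the push.

step_arm:
  steps:
    - [[0, 0, 0.3], [7, 0, 0], 85]
    - [[0, 0, 0.3], [14, 0, 0], 85]
    - [[0, 0, 0.3], [21, 0, 0], 85]
    - [[0, 0, 0.3], [28, 1, 0], 85]
    - [[0, 0, 0.3], [35, 1, 0], 85]
    - [[0, 0, 0.3], [41, 1, 0], 85]
    - [[0, 0, 0.3], [45, 1, 0], 85]
    - [[0, 0, 0.3], [45, 1, 0], 85]
    - [[0, 0, 0.3], [30, 1, 0], 85]
    - [[0, 0, 0.3], [20, 1, 10], 85]
    - [[0, 0, 0.3], [20, 1, 60], 85]
    - [[0, 0, 0.3], [20, 1, 100], 85]

```text
time_s: 5.15
ee_pos: [0.5056, -0.0776, 0.1116]
tool_rot: [0.001, 0.696, 0.718, -0.0]
wrist_force: [0.3, 0.6, -0.2]
opening: 0.0849
```

```bash
python3 - <<'E'
from h import *
print(state()["ee_pos"])
c=capture("scene");save("s3.png",cv2.resize(c["color"][110:260,190:390],None,fx=4,fy=4,interpolation=cv2.INTER_CUBIC))
E
```

```text
[ 0.50560068 -0.07764719  0.11162012]
```

View pics/s3.png

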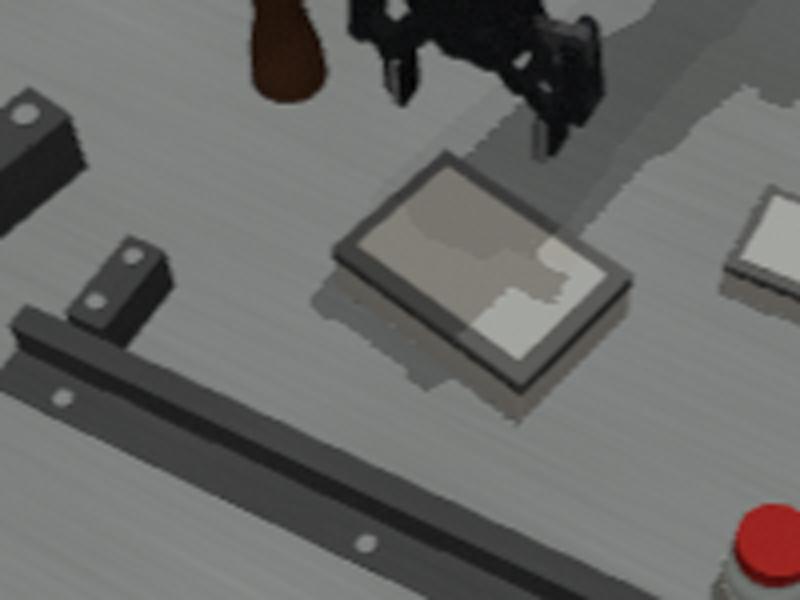

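Crop s3 shows the lid corners at about (447,153), (632,278), (520,388) and (335,250). The container looks roughly parallel to the fence. I'll turn these corners into a pose.

```bash
cat >> h.py <<'E'
def pose(c,pts,x0,y0,s,z=.047):
    w=np.array([ray(c,(x0+(u+.5)/s-.5,y0+(v+.5)/s-.5),z)[:2] for u,v in pts],np.float32)*1000
    (x,y),(a,b),th=cv2.minAreaRect(w)
    if a<b:a,b,th=b,a,th-90
    th=(th-90+90)%180-90; e=np.radians(1.55);n=np.array([np.cos(e),np.sin(e)]);f=np.array([-n[1],n[0]])
    p=w.mean(0)
    print("ctr",p.round(1),"size",round(a,1),round(b,1),"yaw rel fence",round(th-1.55,2),"n to go",(611.7-n@p).round(1),"f to go",(-189.4-f@p).round(1))
    print([ (611.7+55-n@q).round(1) for q in w],[(f@q+269.4).round(1) for q in w])
E
python3 - <<'E'
from h import *
pose(capture("scene"),[(447,152),(633,277),(520,388),(334,250)],190,110,4)
E
```

```text
ctr [517.8 -67.9] size 157.2 109.2 yaw rel fence -13.37 n to go 96.0 f to go -107.5
[np.float64(221.7), np.float64(185.7), np.float64(79.5), np.float64(117.0)] [np.float64(123.4), np.float64(276.4), np.float64(251.2), np.float64(98.9)]
```

```bash
python3 - <<'E'
from h import *
c=capture("scene");s=state();p=s["ee_pos"]
def P(q): 
    u=proj(c,q);return ((u-[190,110])*4).round()
print(p,P(p),P(p+[0,.042,.013]),P(p+[0,-.042,.013]), P((.5158,-.07,.047)),P((.426,-.078,.098)))
print(s["joint_positions"],s["time_s"])
T=c["camera_from_world"];print(-T[:3,:3].T@T[:3,3])
E
```

```text
[ 0.50802468 -0.07709097  0.11260408] [474. 180.] [536. 193.] [413. 140.] [479. 259.] [537. 107.]
[-0.37476596  0.27630628  0.4705385   2.07073689 -0.16944241  0.82389575
  1.79940871] 5.3
[1.04128568 0.24036698 0.8623266 ]
```

The container did not move: the fingertips passed over the lid. In the image they sit about 9 px higher than the reported TCP projects. I'll shut the fingers and check where the tip really is.

step_arm:
  steps:
    - [[0, 0, 0], [0, 0, 0], 0]
    - [[0, 0, 0], [0, 0, 0], 0]
    - [[0, 0, 0], [0, 0, 0], 0]
    - [[0, 0, 0], [0, 0, 0], 0]
    - [[0, 0, 0], [0, 0, 0], 0]
    - [[0, 0, 0], [0, 0, 0], 0]

```text
time_s: 5.9
ee_pos: [0.5078, -0.0772, 0.1123]
tool_rot: [0.002, 0.695, 0.719, 0.002]
wrist_force: [-0.3, 0.6, -0.7]
opening: 0.0002
```

```bash
python3 - <<'E'
from h import *
c=capture("scene");s=state();p=s["ee_pos"]
def P(q): 
    u=proj(c,q);return ((u-[230,80])*5).round()
im=cv2.resize(c["color"][80:200,230:380],None,fx=5,fy=5,interpolation=cv2.INTER_CUBIC)
for dz,col in((0,(255,0,0)),(.02,(0,255,0)),(.04,(255,255,0))): cv2.circle(im,tuple(int(a) for a in P(p+[0,0,dz])),4,col,-1)
save("s4.png",im);print(p,s["opening"])
E
```

```text
[ 0.50788444 -0.07715743  0.11239272] 0.00017646021235352094
```

View pics/s4.png

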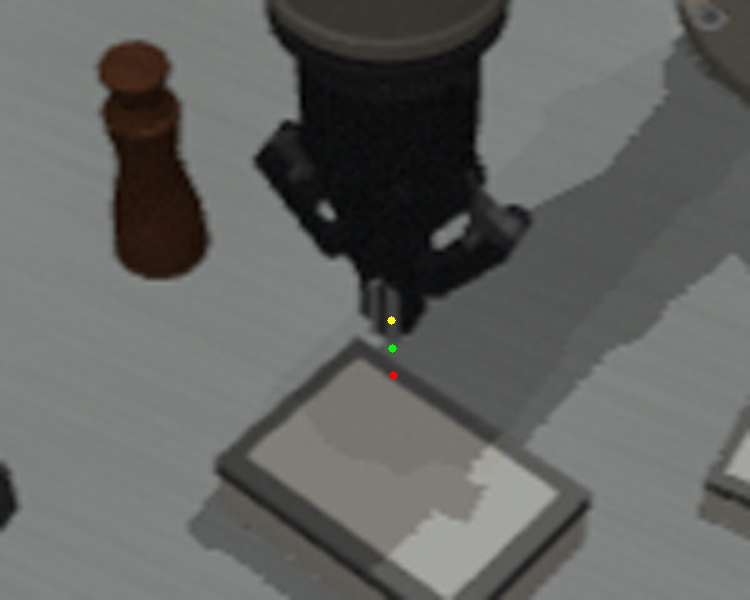

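The shut tip shows at (388,335), about 8 px (~29 mm) above the reported TCP (393,376). The fingers did clear the 47 mm lid, so the reported z reads about 29 mm too low. I'll go back behind the box, open the fingers and descend further while watching the force.

step_arm:
  steps:
    - [[0, 0, 0], [-40, 0, 0], 85]
    - [[0, 0, 0], [-82, 0, 0], 85]
    - [[0, 0, 0], [-84, 0, -40], 85]
    - [[0, 0, 0], [-84, 0, -80], 85]
    - [[0, 0, 0], [-84, 0, -100], 85]
    - [[0, 0, 0], [-84, 0, -110], 85]
    - [[0, 0, 0], [-84, 0, -117], 85]
    - [[0, 0, 0], [-84, 0, -124], 85]
    - [[0, 0, 0], [-84, 0, -130], 85]
    - [[0, 0, 0], [-84, 0, -130], 85]

```text
time_s: 6.95
ee_pos: [0.424, -0.0771, -0.0178]
tool_rot: [0.002, 0.695, 0.719, 0.002]
wrist_force: [0.3, -0.1, 0.6]
opening: 0.0848
```

```bash
python3 - <<'E'
from h import *
c=capture("scene");s=state();p=s["ee_pos"]
def P(q): 
    u=proj(c,q);return tuple(int(a) for a in ((u-[230,80])*5).round())
im=cv2.resize(c["color"][80:200,230:380],None,fx=5,fy=5,interpolation=cv2.INTER_CUBIC)
for dy in(.042,-.042):
  for dz,col in((.013,(255,0,0)),(.042,(255,255,0))): cv2.circle(im,P(p+[0,dy,dz]),3,col,-1)
save("s5.png",im);print(p,s["opening"],s["wrist_force"])
E
```

```text
[ 0.42402204 -0.07717542 -0.01750029] 0.08493991630482423 [ 0.36341018  0.06672846 -0.40719709]
```

View pics/s5.png

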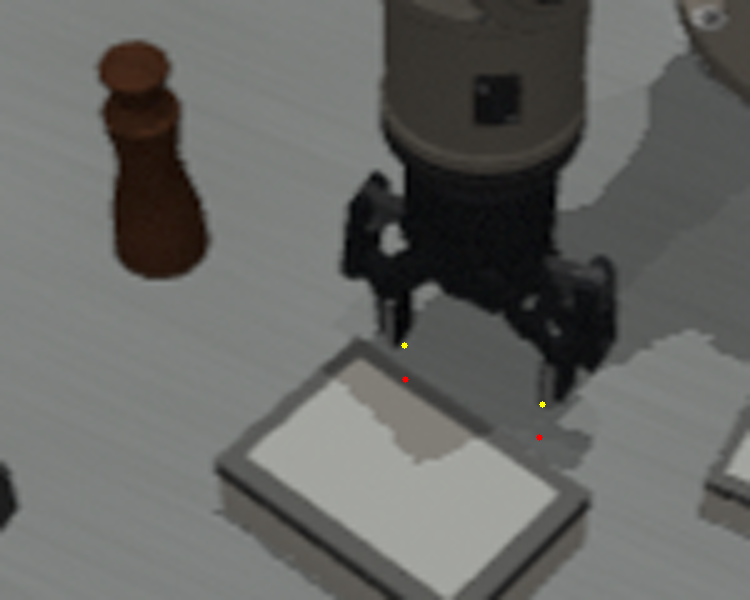

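Reported z is -18 mm with no bench contact, which confirms the bias. The yellow marks (bias-corrected) fall on the fingertips at (404,345) and (543,404), at a true height of about 25 mm. Now I push.

step_arm:
  steps:
    - [[0, 0, 0], [8, 0, -3], 85]
    - [[0, 0, 0], [16, 0, -3], 85]
    - [[0, 0, 0], [24, 0, -3], 85]
    - [[0, 0, 0], [32, 0, -3], 85]
    - [[0, 0, 0], [39, 0, -3], 85]
    - [[0, 0, 0], [46, 0, -3], 85]
    - [[0, 0, 0], [53, 0, -3], 85]
    - [[0, 0, 0], [60, 0, -3], 85]

```text
time_s: 7.8
ee_pos: [0.4843, -0.077, -0.0205]
tool_rot: [0.002, 0.695, 0.719, 0.002]
wrist_force: [-4.8, 0.0, 2.5]
opening: 0.0848
```

```bash
cat >> h.py <<'E'
def auto(c):
    "scene view: lid outline via lid dark-grey+white panel edges: use panel+rim as not-bench quad; prints pose by panel"
    im=c["color"].astype(int);m=((im[:,:,0]-im[:,:,2]>-40)&(im.min(2)>160)).astype(np.uint8)
    return [cv2.boundingRect(k) for k in cv2.findContours(m,0,2)[0] if cv2.contourArea(k)>100]
E
python3 - <<'E'
from h import *
c=capture("scene");s=state();print(s["ee_pos"],s["wrist_force"],auto(c))
im=c["color"];x,y,w,h=200,100,180,130
save("s6.png",cv2.resize(im[y:y+h,x:x+w],None,fx=4.4,fy=4.4,interpolation=cv2.INTER_CUBIC))
E
```

```text
[ 0.48567995 -0.07693404 -0.02043966] [ 1.04235935 -0.89054951 -0.65287303] [(278, 175, 61, 34), (377, 160, 39, 26)]
```

View pics/s6.png

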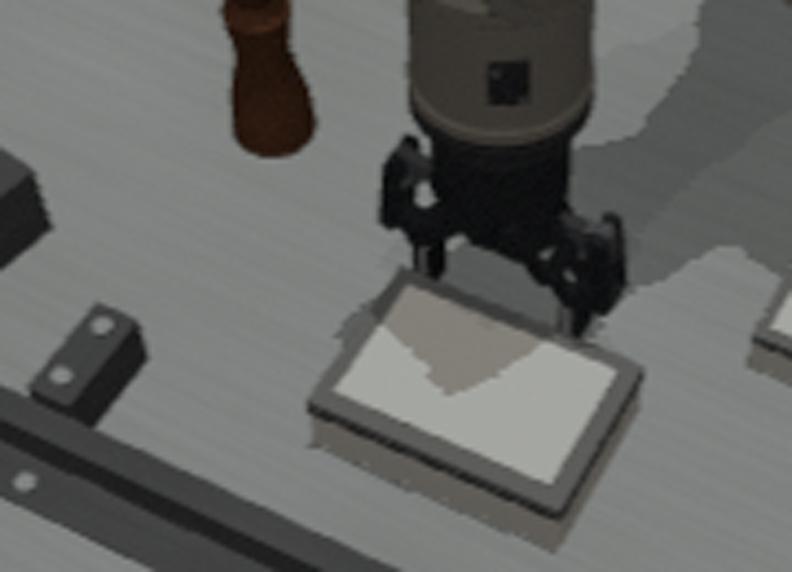

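The container is now square to the gripper. Its lid corners are at crop (403,268), (642,375), (561,516) and (309,405).

```bash
python3 - <<'E'
from h import *
pose(capture("scene"),[(403,268),(643,374),(561,516),(308,404)],200,100,4.4)
E
```

```text
ctr [552.8 -53.9] size 158.8 109.2 yaw rel fence 0.09 n to go 60.6 f to go -120.5
[np.float64(171.1), np.float64(167.2), np.float64(62.2), np.float64(61.9)] [np.float64(121.0), np.float64(279.2), np.float64(280.0), np.float64(121.9)]
```

step_arm:
  steps:
    - [[0, 0, 0], [8, 0, 0], 85]
    - [[0, 0, 0], [16, 0, 0], 85]
    - [[0, 0, 0], [23, 1, 0], 85]
    - [[0, 0, 0], [30, 1, 0], 85]
    - [[0, 0, 0], [37, 1, 0], 85]
    - [[0, 0, 0], [44, 1, 0], 85]
    - [[0, 0, 0], [49, 1, 0], 85]
    - [[0, 0, 0], [49, 1, 0], 85]
    - [[0, 0, 0], [35, 1, 0], 85]
    - [[0, 0, 0], [25, 1, 20], 85]
    - [[0, 0, 0], [25, 1, 70], 85]
    - [[0, 0, 0], [25, 1, 110], 85]

```text
time_s: 9.1
ee_pos: [0.51, -0.0764, 0.0913]
tool_rot: [0.003, 0.695, 0.719, 0.002]
wrist_force: [-0.0, 0.7, 0.8]
opening: 0.0853
```

step_arm:
  steps:
    - [[0, 0, -8], [9, 20, 15], 50]
    - [[0, 0, -16], [18, 40, 15], 50]
    - [[0, 0, -24], [27, 60, 15], 50]
    - [[0, 0, -32], [36, 80, 15], 50]
    - [[0, 0, -40], [45, 100, 15], 50]
    - [[0, 0, -48], [54, 120, 15], 50]
    - [[0, 0, -56], [63, 140, 15], 50]
    - [[0, 0, -64], [72, 145, 15], 50]
    - [[0, 0, -72], [80, 147, 15], 50]
    - [[0, 0, -80], [90, 147, 15], 50]
    - [[0, 0, -88], [92, 147, 15], 50]
    - [[0, 0, -90], [92, 147, 15], 50]

```text
time_s: 10.3
ee_pos: [0.6024, 0.0706, 0.1061]
tool_rot: [0.004, 1.0, 0.015, -0.0]
wrist_force: [-0.4, -0.4, -0.2]
opening: 0.0501
```

```bash
python3 - <<'E'
from h import *
c=capture("scene");s=state();print(s["ee_pos"],s["tool_rot"],s["joint_positions"],s["wrist_force"])
im=c["color"];x,y,w,h=200,110,180,130
save("s7.png",cv2.resize(im[y:y+h,x:x+w],None,fx=4.4,fy=4.4,interpolation=cv2.INTER_CUBIC))
E
```

```text
[0.60205107 0.0706351  0.10606679] [ 3.86071998e-03  9.99871905e-01  1.55250832e-02 -4.89950822e-04] [-0.82360186  0.52818404  0.80440658  1.8784849  -0.45891052  0.93324492
  0.22535349] [-0.32510852  0.45889226 -0.657845  ]
```

View pics/s7.png

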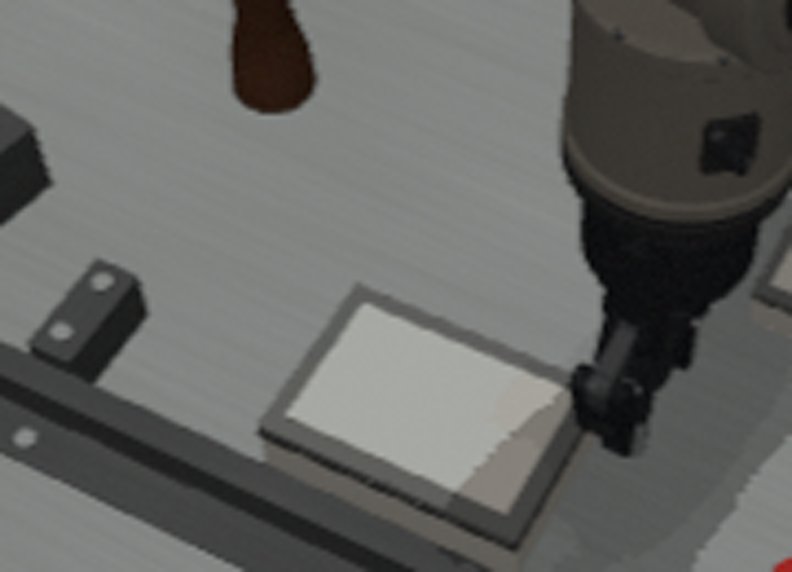

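Crop s7 shows lid corners at (360,284), (261,430) and (518,548). The fourth is hidden by the gripper.

```bash
python3 - <<'E'
from h import *
c=capture("scene")
A=[(360,284),(261,430),(518,548)]
w=[ray(c,(200+(u+.5)/4.4-.5,110+(v+.5)/4.4-.5),.047) for u,v in A]
q=proj(c,w[0]+w[2]-w[1]); d=((q-[200,110]+.5)*4.4-.5); pose(c,A+[tuple(d)],200,110,4.4)
E
```

```text
ctr [602.5 -52.3] size 159.9 110.6 yaw rel fence 0.0 n to go 10.9 f to go -120.8
[np.float64(121.2), np.float64(10.5), np.float64(10.5), np.float64(121.2)] [np.float64(120.9), np.float64(123.2), np.float64(280.8), np.float64(278.4)]
```

step_arm:
  steps:
    - [[0, 0, 0], [0, 0, -40], 50]
    - [[0, 0, 0], [0, 0, -80], 50]
    - [[0, 0, 0], [0, 0, -105], 50]
    - [[0, 0, 0], [0, 0, -120], 50]
    - [[0, 0, 0], [0, -8, -120], 50]
    - [[0, 0, 0], [0, -16, -120], 50]
    - [[0, 0, 0], [1, -24, -120], 50]
    - [[0, 0, 0], [1, -32, -120], 50]
    - [[0, 0, 0], [1, -40, -120], 50]
    - [[0, 0, 0], [1, -48, -120], 50]
    - [[0, 0, 0], [2, -56, -120], 50]
    - [[0, 0, 0], [2, -64, -120], 50]

```text
time_s: 11.6
ee_pos: [0.6041, 0.0063, -0.0138]
tool_rot: [0.004, 1.0, 0.018, -0.0]
wrist_force: [0.1, 4.8, 2.9]
opening: 0.05
```

step_arm:
  steps:
    - [[0, 0, 0], [0, -8, 0], 50]
    - [[0, 0, 0], [0, -16, 0], 50]
    - [[0, 0, 0], [1, -24, 0], 50]
    - [[0, 0, 0], [1, -32, 0], 50]
    - [[0, 0, 0], [1, -40, 0], 50]
    - [[0, 0, 0], [1, -48, 0], 50]
    - [[0, 0, 0], [2, -56, 0], 50]
    - [[0, 0, 0], [2, -64, 0], 50]
    - [[0, 0, 0], [2, -71, 0], 50]
    - [[0, 0, 0], [2, -77, 0], 50]
    - [[0, 0, 0], [2, -77, 0], 50]

```text
time_s: 12.7
ee_pos: [0.606, -0.0722, -0.0137]
tool_rot: [0.004, 1.0, 0.017, -0.0]
wrist_force: [0.0, 0.3, -0.1]
opening: 0.0501
```

```bash
python3 - <<'E'
from h import *
c=capture("scene");s=state();print(s["ee_pos"],s["wrist_force"])
im=c["color"];x,y,w,h=180,100,180,130
save("s8.png",cv2.resize(im[y:y+h,x:x+w],None,fx=4.4,fy=4.4,interpolation=cv2.INTER_CUBIC))
E
```

```text
[ 0.60598838 -0.07169373 -0.01376499] [ 0.14472306  0.35999834 -0.67430246]
```

View pics/s8.png

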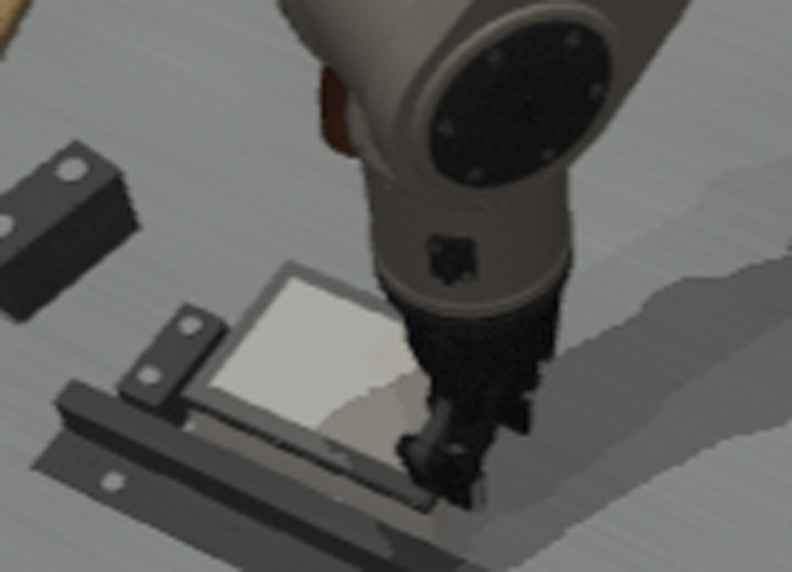

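The container is square, with a small gap left to the stop (crop 215,350). I close it slowly.

step_arm:
  steps:
    - [[0, 0, 0], [0, -2, 0], 50]
    - [[0, 0, 0], [0, -4, 0], 50]
    - [[0, 0, 0], [0, -6, 0], 50]
    - [[0, 0, 0], [0, -7, 0], 50]
    - [[0, 0, 0], [0, -8, 0], 50]

```text
time_s: 13.25
ee_pos: [0.6059, -0.0797, -0.0138]
tool_rot: [0.004, 1.0, 0.017, -0.0]
wrist_force: [0.5, 1.3, -1.7]
opening: 0.05
```

step_arm:
  steps:
    - [[0, 0, 0], [0, -1, 0], 50]
    - [[0, 0, 0], [0, -2, 0], 50]
    - [[0, 0, 0], [0, -2, 0], 50]

```text
time_s: 13.55
ee_pos: [0.6059, -0.0819, -0.0138]
tool_rot: [0.004, 1.0, 0.017, -0.0]
wrist_force: [-0.1, 1.2, -0.8]
opening: 0.0499
```

step_arm:
  steps:
    - [[0, 0, 0], [0, -1, 0], 50]
    - [[0, 0, 0], [0, -2, 0], 50]

```text
time_s: 13.75
ee_pos: [0.6059, -0.082, -0.0138]
tool_rot: [0.003, 1.0, 0.018, -0.001]
wrist_force: [-2.2, 14.5, 4.8]
opening: 0.0501
```

step_arm:
  steps:
    - [[0, 0, 0], [0, -1, 0], 50]
    - [[0, 0, 0], [0, -2, 0], 50]

```text
time_s: 13.95
ee_pos: [0.6059, -0.0819, -0.0139]
tool_rot: [0.002, 1.0, 0.018, -0.001]
wrist_force: [-2.2, 15.3, 5.8]
opening: 0.0498
```

The force rises to 15 N with no further travel, so the end is against the stop. I retract and go round to the long side.

step_arm:
  steps:
    - [[0, 0, 0], [0, 8, 0], 50]
    - [[0, 0, 0], [0, 14, 0], 50]
    - [[0, 0, 0], [0, 14, 40], 50]
    - [[0, 0, 0], [0, 14, 90], 50]
    - [[0, 0, 0], [0, 14, 125], 50]
    - [[0, 0, 8], [-10, 0, 125], 85]
    - [[0, 0, 16], [-20, -14, 125], 85]
    - [[0, 0, 24], [-30, -28, 125], 85]
    - [[0, 0, 32], [-40, -42, 125], 85]
    - [[0, 0, 40], [-50, -56, 125], 85]
    - [[0, 0, 48], [-60, -70, 125], 85]
    - [[0, 0, 56], [-70, -80, 125], 85]

```text
time_s: 15.15
ee_pos: [0.5354, -0.1629, 0.1112]
tool_rot: [0.002, 0.873, 0.488, -0.0]
wrist_force: [1.4, -0.1, -0.2]
opening: 0.0854
```

step_arm:
  steps:
    - [[0, 0, 8], [-5, -3, 0], 85]
    - [[0, 0, 16], [-10, -6, 0], 85]
    - [[0, 0, 24], [-13, -9, 0], 85]
    - [[0, 0, 32], [-13, -9, 0], 85]
    - [[0, 0, 33.7], [-13, -9, 0], 85]
    - [[0, 0, 33.7], [-13, -9, 0], 85]

```text
time_s: 15.75
ee_pos: [0.5224, -0.172, 0.1113]
tool_rot: [0.002, 0.695, 0.719, 0.0]
wrist_force: [-0.2, -0.2, -0.2]
opening: 0.0847
```

step_arm:
  steps:
    - [[0, 0, -0.4], [0, 0, -45], 85]
    - [[0, 0, -0.4], [0, 0, -90], 85]
    - [[0, 0, -0.4], [0, 0, -120], 85]
    - [[0, 0, -0.4], [0, 0, -131], 85]
    - [[0, 0, -0.4], [5, 0, -131], 85]
    - [[0, 0, -0.4], [10, 0, -131], 85]
    - [[0, 0, -0.4], [14, 0, -131], 85]
    - [[0, 0, -0.4], [18, 0, -131], 85]
    - [[0, 0, -0.4], [21, 0, -131], 85]
    - [[0, 0, -0.4], [23, 0, -131], 85]
    - [[0, 0, -0.4], [24, 0, -131], 85]

```text
time_s: 16.85
ee_pos: [0.5465, -0.172, -0.0195]
tool_rot: [0.002, 0.698, 0.716, 0.001]
wrist_force: [-4.6, 0.9, 3.2]
opening: 0.0848
```

step_arm:
  steps:
    - [[0, 0, 0], [1, 0, 0], 85]
    - [[0, 0, 0], [2, 0, 0], 85]
    - [[0, 0, 0], [2, 0, 0], 85]

```text
time_s: 17.15
ee_pos: [0.5486, -0.1719, -0.0196]
tool_rot: [0.002, 0.698, 0.716, 0.001]
wrist_force: [-3.3, 0.4, 2.5]
opening: 0.0851
```

step_arm:
  steps:
    - [[0, 0, 0], [1, 0, 0], 85]
    - [[0, 0, 0], [2, 0, 0], 85]
    - [[0, 0, 0], [2, 0, 0], 85]

```text
time_s: 17.45
ee_pos: [0.5493, -0.172, -0.0198]
tool_rot: [0.001, 0.698, 0.716, -0.0]
wrist_force: [-9.7, 1.0, 7.3]
opening: 0.0848
```

step_arm:
  steps:
    - [[0, 0, 0], [1, 0, 0], 85]
    - [[0, 0, 0], [2, 0, 0], 85]
    - [[0, 0, 0], [3, 0, 0], 85]

```text
time_s: 17.75
ee_pos: [0.5491, -0.1719, -0.0202]
tool_rot: [-0.001, 0.698, 0.716, -0.001]
wrist_force: [-24.7, 0.9, 16.4]
opening: 0.0846
```

step_arm:
  steps:
    - [[0, 0, 0], [-10, 0, 0], 85]
    - [[0, 0, 0], [-20, 0, 0], 85]
    - [[0, 0, 0], [-22, 0, 30], 85]
    - [[0, 0, 0], [-22, 0, 80], 85]
    - [[0, 0, 0], [-22, 0, 130], 85]
    - [[0, 0, 0], [-40, 40, 150], 85]
    - [[0, 0, 0], [-60, 80, 150], 85]
    - [[0, 0, 0], [-70, 120, 150], 85]
    - [[0, 0, 0], [-70, 160, 150], 85]
    - [[0, 0, 0], [-70, 200, 150], 85]
    - [[0, 0, 0], [-70, 240, 150], 85]
    - [[0, 0, 0], [-70, 270, 150], 85]

```text
time_s: 18.95
ee_pos: [0.479, 0.1007, 0.13]
tool_rot: [-0.001, 0.697, 0.717, -0.001]
wrist_force: [0.1, 0.2, -0.8]
opening: 0.085
```

```bash
python3 - <<'E'
from h import *
c=capture("top");im=c["color"];s=state();print(s["ee_pos"],s["wrist_force"],[r for r in container(c) if 120<r[2]<150])
save("s9.png",np.vstack([cv2.resize(im[110:200,300:470],None,fx=3.3,fy=3.3,interpolation=cv2.INTER_CUBIC),cv2.resize(capture("scene")["color"][140:226,180:350],None,fx=3.3,fy=3.3,interpolation=cv2.INTER_CUBIC)]))
E
```

```text
[0.47900252 0.10505898 0.12994904] [0.9257041  7.36213358 0.24632447] [(616.0, -172.3, 137.1, 87.2, 1.53)]
```

View pics/s9.png

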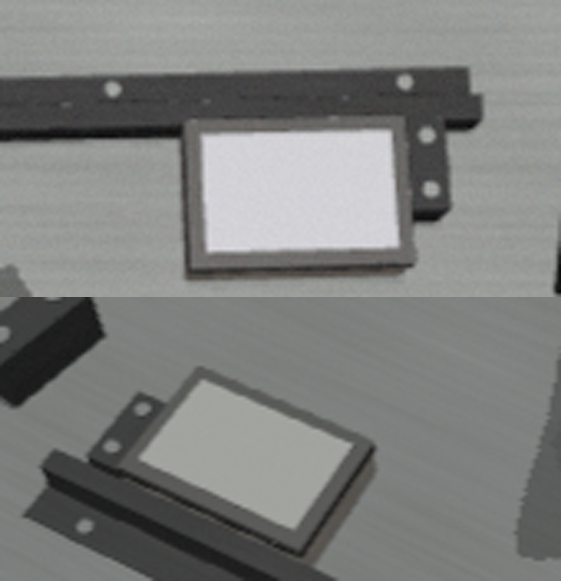

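The last picture shows the box snug against both the fence and the stop. Measured centre is (616.0, -172.3) with yaw 1.53° against the fence's 1.55°, about 0.6 mm off the ideal pose. I let the arm settle, check the other objects and hand in.

step_arm:
  steps:
    - [[0, 0, 0], [0, 0, 0], 85]
    - [[0, 0, 0], [0, 0, 0], 85]
    - [[0, 0, 0], [0, 0, 0], 85]

```text
time_s: 19.35
ee_pos: [0.4792, 0.1014, 0.1299]
tool_rot: [-0.001, 0.696, 0.718, -0.0]
wrist_force: [-0.6, -0.9, 0.1]
opening: 0.085
```

```bash
python3 - <<'E'
from h import *
c=capture("scene");s=state();print(s["wrist_force"],s["time_s"],[r for r in container(capture("top")) if 120<r[2]<150])
o=cv2.cvtColor(cv2.imread("pics/scene0.png"),cv2.COLOR_BGR2RGB)
for n,(x,y,w,h) in dict(jar=(365,230,40,40),mill=(240,80,40,60),ram=(450,190,50,48)).items():
    a,b=[cv2.cvtColor(q[y:y+h,x:x+w],cv2.COLOR_RGB2GRAY).astype(np.float32) for q in(o,c["color"])]
    print(n,cv2.phaseCorrelate(a,b,cv2.createHanningWindow((w,h),cv2.CV_32F)))
job_done()
E
```

```text
[-0.55045167  1.5294294  -0.77780393] 19.4 [(616.0, -172.3, 137.0, 87.2, 1.53)]
jar ((-0.084172847514278, -0.060494985289846426), 0.9739028690755367)
mill ((-0.10024895693412361, -0.040144344597425885), 1.024767518043518)
ram ((0.04532167528508424, 0.03148756498678296), 0.9911570489903291)
the job is handed in; nothing more can be done
```

The container is in the corner against the fence and the stop, and the job was handed in at about 19.4 s of the 48 s allowed; the station gives no verdict. I squared the box with a two-finger push on its long side, slid it by its end to the stop, then pushed it onto the fence.

**Final checks:**
- **Position:** in the last top picture, the centre is within about 0.6 mm of the ideal pose, and its angle is within 0.02° of the fence.
- **Contact:** the push was blocked at the stop with about 15 N and at the fence with about 25 N.
- **Other objects:** the jar, mill and ramekin shifted by no more than 0.1 px between the first and last pictures.
- **Hand:** it finished clear of everything, with wrist force near zero.

**What disagreed:** the reported tool height was about 29 mm lower than the pictures showed. Because of this, the first push passed over the lid without touching the box. I corrected for it by going lower, and reported height readings of about -20 mm met no bench contact.

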